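Find the tired shock mount of the coral case

TASK

Three spring-mounted pads stand side by side: the shock mounts of the transit case for the seized coral. Press each pad about a centimetre down with the fingertips and let it spring back, in turn from the robot's left to its right, to find the softest; then push the red tag of that mount fully down, leaving the other two tags up. Do not pick anything up or disturb the coral sprigs, caliper, mug, jar and brush lying about.

Things in the scene. Friction and masses are not known exactly. Their poses are not given: they have to be found in the camera images.
- mount_left: the left shock mount as the robot sees it (left +y, right -y), one of three alike to the eye, fixed to the table: steel base 152 x 84 x 10 mm, grey cup 60 mm across, its rim 55 mm above the table, a coil spring and the pad on top. Origin on the table under the pad centre, x away from the robot, z up. Which mount is softest changes each time
- left_pad (a point): centre of the left pad's top at rest, 97 mm above the table (fixed: does not follow the pad). Round black rubber, 64 mm across, steel rim 68 mm. It slides straight down up to 25 mm and springs back. It resists with about 0.5 N at first, then more in proportion to depth: 2 to 9 N at 10 mm, the softest at least 1.5 N less than the others
- tag_left_top (a point): centre of the flat top of the left mount's red push-down tag, a cap 36 (x) x 40 (y) x 10 mm over a black post 44 x 48 mm whose top is 60 mm above the table. It stands 80 mm from the pad centre along the mount's -x, the side towards the robot; its top is 88 mm above the table when fully up and 73 mm when fully down
- tag_left (a joint): how far the left mount's tag is pushed down, m: 0 fully up (it may start up to 0.003), 0.015 fully down. It moves stiffly (about 3 N) and stays where it is left
- mount_middle: the middle shock mount as the robot sees it (left +y, right -y), one of three alike to the eye, fixed to the table: steel base 152 x 84 x 10 mm, grey cup 60 mm across, its rim 55 mm above the table, a coil spring and the pad on top. Origin on the table under the pad centre, x away from the robot, z up. Which mount is softest changes each time
- middle_pad (a point): centre of the middle pad's top at rest, 97 mm above the table (fixed: does not follow the pad). Round black rubber, 64 mm across, steel rim 68 mm. It slides straight down up to 25 mm and springs back. It resists with about 0.5 N at first, then more in proportion to depth: 2 to 9 N at 10 mm, the softest at least 1.5 N less than the others
- tag_middle_top (a point): centre of the flat top of the middle mount's red push-down tag, a cap 36 (x) x 40 (y) x 10 mm over a black post 44 x 48 mm whose top is 60 mm above the table. It stands 80 mm from the pad centre along the mount's -x, the side towards the robot; its top is 88 mm above the table when fully up and 73 mm when fully down
- tag_middle (a joint): how far the middle mount's tag is pushed down, m: 0 fully up (it may start up to 0.003), 0.015 fully down. It moves stiffly (about 3 N) and stays where it is left
- mount_right: the right shock mount as the robot sees it (left +y, right -y), one of three alike to the eye, fixed to the table: steel base 152 x 84 x 10 mm, grey cup 60 mm across, its rim 55 mm above the table, a coil spring and the pad on top. Origin on the table under the pad centre, x away from the robot, z up. Which mount is softest changes each time
- right_pad (a point): centre of the right pad's top at rest, 97 mm above the table (fixed: does not follow the pad). Round black rubber, 64 mm across, steel rim 68 mm. It slides straight down up to 25 mm and springs back. It resists with about 0.5 N at first, then more in proportion to depth: 2 to 9 N at 10 mm, the softest at least 1.5 N less than the others
- tag_right_top (a point): centre of the flat top of the right mount's red push-down tag, a cap 36 (x) x 40 (y) x 10 mm over a black post 44 x 48 mm whose top is 60 mm above the table. It stands 80 mm from the pad centre along the mount's -x, the side towards the robot; its top is 88 mm above the table when fully up and 73 mm when fully down
- tag_right (a joint): how far the right mount's tag is pushed down, m: 0 fully up (it may start up to 0.003), 0.015 fully down. It moves stiffly (about 3 N) and stays where it is left
- coral_left: flat red coral sprig, about 75 x 22 x 9 mm, lying beside the left mount, 68 mm to the +y side of its pad centre; origin at its underside
- coral_middle: flat red coral sprig, about 75 x 22 x 9 mm, lying beside the middle mount, 68 mm to the +y side of its pad centre; origin at its underside
- coral_right: flat red coral sprig, about 75 x 22 x 9 mm, lying beside the right mount, 68 mm to the +y side of its pad centre; origin at its underside
- caliper: dial caliper lying flat, 200 mm long along its x, at most 75 mm wide and 18 mm high; origin at its underside
- mug: white mug, 80 mm across, 95 mm high, handle at +y; origin at the centre of its underside
- jar: clear specimen jar with a blue cap, 70 mm across, 90 mm high; origin at the centre of its underside
- brush: small cleaning brush lying along its x; origin at its underside

How it is judged:
By the outcome, as a careful person would: the job done as asked, in the order asked, and still so for the second after the job is handed in, with the robot touching nothing.
It also fails if it takes over 51 s, if anything falls off the work surface, if the arm or the gripper's body presses on something with over 40 N, if the wrist force passes 120 N, or if a joint passes its speed limit or range.

ROBOT

A 6-joint arm with a two-finger parallel gripper is mounted at the origin on the work surface. World frame = base frame: x ahead of the robot, y to its left, z up, the work surface at z = 0. Lengths are in m, angles in rad, forces in N, time in s.
With the tool pointing down it reaches from about 0.35 to 0.95 m from the base axis. Payload 17.4 kg.
Tool frame: the origin (TCP) lies midway between the tips of the shut fingers; the grasp point (between the pads) lies 19 mm behind it (r.pinch_z is the distance from the TCP to the grasp point, in m); z points along the fingers, y is the line along which they close (so a half turn about z gives the same grasp; the last joint's range is limited). The gripper opens to 93 mm and grips with 3 to 60 N. Pads are 15 mm wide; open, the fingers measure 128 mm over their backs; the gripper's body (75 mm by 188 mm) begins 65 mm behind the grasp point.
Start: joints at [-1.169, 0.116, 1.442, -0, 1.584, -0.038], TCP at [0.287, -0.611, 0.219] pointing down, gripper open.
Joint ranges: [-2.83, 2.83], [-0.83, 2.19], [0.07, 2.5], [-1.14, 4.28], [0.01, 3], [-2.97, 2.97]. Speed limits (rad/s): [1.89, 1.89, 2.22, 3.14, 3.14, 3.14].

INTERFACE

Orientations are given as a rotation vector (axis times angle).
In Python, from bench import status, read_camera, r gives the robot as it stands.
- The arm moves only by the tool send_rows, never from a script. Its argument "targets" is a list of rows, each an object with "delta_pos": the shift along the tool's x, y, z in cm, a list of three; "twist": the turn, a rotation vector about the tool's x, y, z in degrees, a list of three. In form: [{"delta_pos": [dx, dy, dz], "twist": [ax, ay, az]}, ...]. A call has 1 to 20 rows; each row shifts and turns the commanded pose from where the row before left it, along the tool's axes as they then stand; what a row does not reach is not made up. A row lasts 1/8 s, in which the tool goes at most 62.5 mm and 10.7 degrees, less where a joint would pass 70% of its speed; a pose out of reach is approached as far as the arm can. A call is refused whole if a number of a shift passes 6.25 or a number of a turn 10.7, either way. A call with a gripper value outside its range is refused whole. "hand" is the closure, from -1 (fully open) to 1 (shut), set as the call begins (left out, the last holds). The fingers move at their own pace and stop on an object; "force" is the grip in N (left out, the last holds). Time passes only in rows, so rows that do not move let the fingers close. It gives the time, the measured TCP pose, the force, the opening and the grip force at its end, in the units of the state.
- status.state(): the state, without advancing time (a new reading comes with each control period).
- read_camera(name): name is "scene" or "top"; returns a dict with "img" (420x560x3 uint8, red, green, blue), "camera_matrix" (3x3 intrinsics, pixels), "world_to_cam" (4x4, takes a point from world to camera coordinates). Camera axes: x right, y up, looking along -z (the intrinsics and any distortion apply to the point x, -y, -z); pixel columns grow to the right and rows downward; lengths in m; the calibration is good to about 2 mm. A picture is of the moment at which its call begins. There is no depth.
- r.job_done(): hands the job in; it is judged then, once.
The state is a dict: "clock": time; "joint_positions": joint angles; "dq": joint speeds; "joint_torque": joint torques, N m; "tcp_pos": TCP position; "tool_rot": TCP orientation; "force": force on the tool from outside, world axes, zero at the start; "ft_torque": the same for the moment, N m; "finger_gap": opening from 0.0 (shut) to 1.0 (fully open); "finger_force": force on a finger pad.
Only numpy, scipy, OpenCV 4.12 (cv2) and the standard library are available. Lean on these libraries where they do the work, as an engineer would, in place of code of your own. Each camera call takes 0.05 s, during which the arm holds its last target. There are 200 camera calls.

## Working session

There is one attempt and no reset: what is moved stays moved. The work goes in short steps, Python scripts to look and compute and a tool call to move; the robot and the scene stay as the last step left them, time stands still between calls to the robot, and variables do not carry over. Pictures are saved under pics/ and viewed, at most 10 in all, crops included, and the job is handed in when it is done.

Besides the shell and the picture viewer there is one more tool, called after ">>>" in YAML: its name, and indented under it one key for each argument. send_rows: Moves the arm, as the interface text tells. Its arguments: {"type":"object","properties":{"targets":{"type":"array","items":{"type":"object","properties":{"delta_pos":{"type":"array","items":{"type":"number"}},"twist":{"type":"array","items":{"type":"number"}}}}},"hand":{"type":"number"},"force":{"type":"number"}},"required":["targets"]}

```bash
mkdir -p pics; ls; python3 - <<'E'
from bench import status, read_camera, r
import cv2,numpy as np
for n in ("scene","top"):
    c=read_camera(n); cv2.imwrite(f"pics/{n}0.png",c["img"][:,:,::-1]); np.savez(f"{n}0.npz",**c)
    print(n,c["camera_matrix"],c["world_to_cam"],[k for k in c])
print(status.state())
E
```

```text
pics
scene [[450.34726242   0.         281.31824152]
 [  0.         450.34726242 213.63136087]
 [  0.           0.           1.        ]] [[-0.80258012  0.59603321  0.02468921  0.39056093]
 [-0.3097693  -0.45177074  0.83662786  0.08253711]
 [ 0.50981185  0.66381293  0.54721501 -1.54140774]
 [ 0.          0.          0.          1.        ]] ['img', 'camera_matrix', 'world_to_cam']
top [[522.19725228   0.         278.77020687]
 [  0.         522.19725228 209.21757394]
 [  0.           0.           1.        ]] [[-0.0101021  -0.99993286 -0.00567586  0.01098773]
 [ 0.99291998 -0.01070276  0.11830196 -0.51575213]
 [-0.11835477 -0.00444057  0.99296144 -1.4666417 ]
 [ 0.          0.          0.          1.        ]] ['img', 'camera_matrix', 'world_to_cam']
{'clock': 0.1, 'joint_positions': array([-1.16877046e+00,  1.16455557e-01,  1.44216289e+00, -1.34215469e-05,
        1.58397587e+00, -3.78549344e-02]), 'dq': array([ 0.00132336, -0.00084275, -0.00105863, -0.00025307,  0.00124179,
       -0.00039119]), 'joint_torque': array([ 6.85497962e-04, -7.22892451e+01, -6.23862648e+01,  7.81600806e-02,
        2.28219054e-02, -4.85247085e-05]), 'tcp_pos': array([ 0.28732756, -0.61061368,  0.21798926]), 'tool_rot': array([-3.06495416e+00, -6.85191196e-01,  3.05550249e-04]), 'force': array([-0.17320932, -0.30926264, -0.03879892]), 'ft_torque': array([-0.01409843,  0.00761396, -0.03546578]), 'finger_force': 0.0, 'finger_gap': 1.0030392531999466}
```

View pics/top0.png

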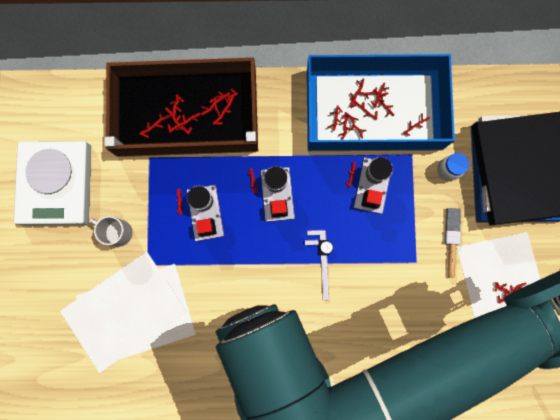

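View pics/scene0.png

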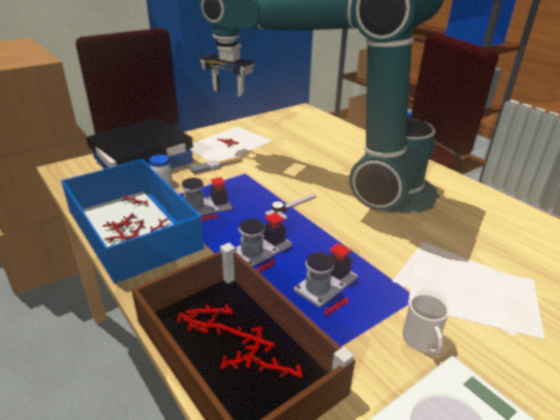

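The top view shows pads near (200,197), (276,179) and (379,169), with red tags near (206,227), (279,208) and (374,198). The mounts are slightly yawed, and there are coral sprigs to the left of each one. In the scene view the arm is clear of the mounts.

```bash
cat > h.py <<'E'
import numpy as np,cv2
def ray(c,u,v,z):
    K=c["camera_matrix"];T=c["world_to_cam"];R=T[:3,:3];o=-R.T@T[:3,3]
    d=R.T@np.array([(u-K[0,2])/K[0,0],-(v-K[1,2])/K[1,1],-1]); return o+d*(z-o[2])/d[2]
E
python3 - <<'E'
from h import *
c=dict(np.load("top0.npz"));im=c["img"];hsv=cv2.cvtColor(im,cv2.COLOR_RGB2HSV)
red=(((hsv[...,0]<8)|(hsv[...,0]>172))&(hsv[...,1]>170)&(hsv[...,2]>130)).astype(np.uint8)
dark=(im.max(2)<60).astype(np.uint8)
def blobs(m,roi,lo,hi):
    n,l,s,ce=cv2.connectedComponentsWithStats(m)
    return [(ce[i].round(1),s[i]) for i in range(1,n) if lo<s[i][4]<hi and 150<ce[i][0]<415 and 155<ce[i][1]<260]
for p,s in blobs(red,0,100,600): print("tag",p,s,ray(c,*p,.087).round(4))
for p,s in blobs(dark,0,100,1200): print("pad",p,s,ray(c,*p,.097).round(4))
v=np.hstack([cv2.resize(im[y-45:y+45,x-30:x+30],None,fx=4,fy=4,interpolation=cv2.INTER_CUBIC) for x,y in((204,210),(278,195),(376,185))])
cv2.imwrite("pics/crop.png",v[:,:,::-1])
E
```

```text
tag [374.  196.8] [367 190  16  15 167] [ 0.5408 -0.2582  0.087 ]
tag [278.5 206.4] [271 200  16  14 180] [0.517 0.006 0.087]
tag [203.9 225.7] [197 219  15  14 179] [0.4657 0.2117 0.087 ]
pad [380.3 168.4] [370 158  22  22 374] [ 0.6184 -0.2763  0.097 ]
pad [275.1 177.7] [265 167  22  25 379] [0.5956 0.0145 0.097 ]
pad [198.2 197. ] [188 187  22  21 369] [0.5441 0.2265 0.097 ]
pad [367.8 202.1] [362 190  17  19 114] [ 0.5249 -0.2389  0.097 ]
```

View pics/crop.png

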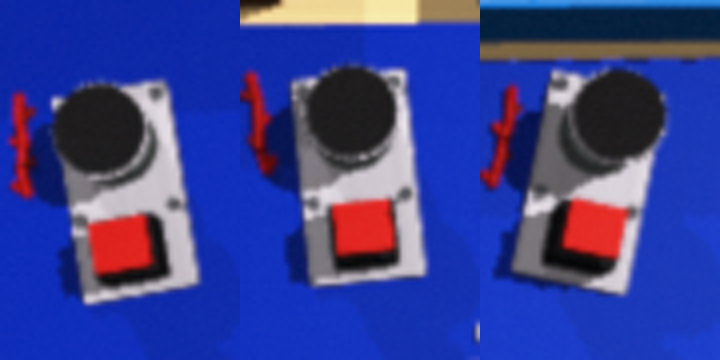

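```bash
cat >> h.py <<'E'
from scipy.spatial.transform import Rotation as Ro
from bench import status
P=dict(L=(.544,.2265),M=(.5956,.0145),R=(.6184,-.2763),TL=(.4657,.2117),TM=(.517,.006),TR=(.5408,-.2582))
def to(n,z):
    s=status.state();R=Ro.from_rotvec(s["tool_rot"]).as_matrix()
    d=R.T@(np.array([*P[n],z])-s["tcp_pos"])*100
    print(n,"clock",s["clock"],"pos",s["tcp_pos"].round(4),"delta cm",d.round(2),"F",s["force"].round(2),"gap",round(s["finger_gap"],3))
E
python3 -c "
from h import *
to('L',.14)"
```

```text
L clock 0.1 pos [ 0.2873 -0.6106  0.218 ] delta cm [ 58.87 -64.8    7.87] F [-0.17 -0.31 -0.04] gap 1.003
```

>>> send_rows:
  hand: 1
  force: 20
  targets:
    - {"delta_pos": [1.5, -1.7, 0], "twist": [0, 0, 0]}
    - {"delta_pos": [3, -3.3, 0], "twist": [0, 0, 0]}
    - {"delta_pos": [3.3, -3.6, 0], "twist": [0, 0, 0]}
    - {"delta_pos": [3.3, -3.6, 0], "twist": [0, 0, 0]}
    - {"delta_pos": [3.3, -3.6, 0], "twist": [0, 0, 0]}
    - {"delta_pos": [3.3, -3.6, 0], "twist": [0, 0, 0]}
    - {"delta_pos": [3.3, -3.6, 0], "twist": [0, 0, 0]}
    - {"delta_pos": [3.3, -3.6, 0], "twist": [0, 0, 0]}
    - {"delta_pos": [3.3, -3.6, 0], "twist": [0, 0, 0]}
    - {"delta_pos": [3.3, -3.6, 0], "twist": [0, 0, 0]}
    - {"delta_pos": [3.3, -3.6, 0], "twist": [0, 0, 0]}
    - {"delta_pos": [3.3, -3.6, 0], "twist": [0, 0, 0]}
    - {"delta_pos": [3.3, -3.6, 0], "twist": [0, 0, 0]}
    - {"delta_pos": [3.3, -3.6, 0], "twist": [0, 0, 0]}
    - {"delta_pos": [3.3, -3.6, 0], "twist": [0, 0, 0]}
    - {"delta_pos": [3.3, -3.6, 0], "twist": [0, 0, 0]}
    - {"delta_pos": [3.3, -3.6, 0], "twist": [0, 0, 0]}
    - {"delta_pos": [3.3, -3.6, 0], "twist": [0, 0, 0]}
    - {"delta_pos": [1.5, -2.2, 0], "twist": [0, 0, 0]}
    - {"delta_pos": [0, 0, 0], "twist": [0, 0, 0]}

```text
clock: 2.6
tcp_pos: [0.5433, 0.2272, 0.2178]
tool_rot: [3.065, 0.688, -0.002]
force: [0.5, -0.3, 0.0]
finger_gap: 0.004
finger_force: 0.0
```

```bash
python3 -c "
from h import *
to('L',.105)"
```

```text
L clock 2.6 pos [0.5433 0.2272 0.2178] delta cm [ 0.04  0.1  11.28] F [ 0.48 -0.31  0.03] gap 0.004
```

>>> send_rows:
  targets:
    - {"delta_pos": [0, 0.1, 1.5], "twist": [0, 0, 0]}
    - {"delta_pos": [0, 0, 3], "twist": [0, 0, 0]}
    - {"delta_pos": [0, 0, 3], "twist": [0, 0, 0]}
    - {"delta_pos": [0, 0, 2.3], "twist": [0, 0, 0]}
    - {"delta_pos": [0, 0, 1], "twist": [0, 0, 0]}
    - {"delta_pos": [0, 0, 0.5], "twist": [0, 0, 0]}
    - {"delta_pos": [0, 0, 0], "twist": [0, 0, 0]}
    - {"delta_pos": [0, 0, 0], "twist": [0, 0, 0]}
    - {"delta_pos": [0, 0, 0], "twist": [0, 0, 0]}

```text
clock: 3.72
tcp_pos: [0.5442, 0.2251, 0.1062]
tool_rot: [-3.066, -0.685, -0.001]
force: [-0.1, -0.0, -0.7]
finger_gap: 0.003
finger_force: 0.0
```

>>> send_rows:
  targets:
    - {"delta_pos": [0, 0, 0.4], "twist": [0, 0, 0]}
    - {"delta_pos": [0, 0, 0.4], "twist": [0, 0, 0]}
    - {"delta_pos": [0, 0, 0.4], "twist": [0, 0, 0]}
    - {"delta_pos": [0, 0, 0.3], "twist": [0, 0, 0]}
    - {"delta_pos": [0, 0, 0.3], "twist": [0, 0, 0]}
    - {"delta_pos": [0, 0, 0], "twist": [0, 0, 0]}
    - {"delta_pos": [0, 0, 0], "twist": [0, 0, 0]}
    - {"delta_pos": [0, 0, 0], "twist": [0, 0, 0]}

```text
clock: 4.72
tcp_pos: [0.544, 0.225, 0.0881]
tool_rot: [-3.066, -0.685, -0.0]
force: [-2.5, -0.9, 7.6]
finger_gap: 0.001
finger_force: 3.6
```

>>> send_rows:
  targets:
    - {"delta_pos": [0, 0, 0.1], "twist": [0, 0, 0]}
    - {"delta_pos": [0, 0, 0], "twist": [0, 0, 0]}
    - {"delta_pos": [0, 0, 0], "twist": [0, 0, 0]}

```text
clock: 5.1
tcp_pos: [0.544, 0.225, 0.0872]
tool_rot: [-3.066, -0.685, -0.0]
force: [-3.1, -0.6, 8.5]
finger_gap: 0.005
finger_force: 4.0
```

>>> send_rows:
  targets:
    - {"delta_pos": [0, 0, -0.5], "twist": [0, 0, 0]}
    - {"delta_pos": [0, 0, -1], "twist": [0, 0, 0]}
    - {"delta_pos": [0, 0, -1], "twist": [0, 0, 0]}
    - {"delta_pos": [0, 0, -2], "twist": [0, 0, 0]}
    - {"delta_pos": [0, 0, -0.5], "twist": [0, 0, 0]}
    - {"delta_pos": [0, 0, 0], "twist": [0, 0, 0]}

```text
clock: 5.85
tcp_pos: [0.5441, 0.2251, 0.1372]
tool_rot: [-3.066, -0.685, -0.001]
force: [-0.4, -0.0, 0.4]
finger_gap: 0.005
finger_force: 0.0
```

```bash
python3 -c "
from h import *
to('M',.105)"
```

```text
M clock 5.85 pos [0.5441 0.2251 0.1372] delta cm [-4.31 21.24  3.21] F [-0.39 -0.01  0.42] gap 0.005
```

>>> send_rows:
  targets:
    - {"delta_pos": [-0.3, 1.6, 0], "twist": [0, 0, 0]}
    - {"delta_pos": [-0.8, 4, 0], "twist": [0, 0, 0]}
    - {"delta_pos": [-0.9, 4.4, 0], "twist": [0, 0, 0]}
    - {"delta_pos": [-0.9, 4.4, 0], "twist": [0, 0, 0]}
    - {"delta_pos": [-0.8, 4, 0], "twist": [0, 0, 0]}
    - {"delta_pos": [-0.5, 2.3, 0], "twist": [0, 0, 0]}
    - {"delta_pos": [-0.1, 0.5, 1], "twist": [0, 0, 0]}
    - {"delta_pos": [0, 0, 1.5], "twist": [0, 0, 0]}
    - {"delta_pos": [0, 0, 0.7], "twist": [0, 0, 0]}
    - {"delta_pos": [0, 0, 0], "twist": [0, 0, 0]}
    - {"delta_pos": [0, 0, 0], "twist": [0, 0, 0]}
    - {"delta_pos": [0, 0, 0], "twist": [0, 0, 0]}

```text
clock: 7.35
tcp_pos: [0.5955, 0.0151, 0.1051]
tool_rot: [3.066, 0.686, 0.001]
force: [-0.9, 0.2, -0.4]
finger_gap: 0.004
finger_force: 0.0
```

>>> send_rows:
  targets:
    - {"delta_pos": [0, 0, 0.4], "twist": [0, 0, 0]}
    - {"delta_pos": [0, 0, 0.4], "twist": [0, 0, 0]}
    - {"delta_pos": [0, 0, 0.4], "twist": [0, 0, 0]}
    - {"delta_pos": [0, 0, 0.3], "twist": [0, 0, 0]}
    - {"delta_pos": [0, 0, 0.3], "twist": [0, 0, 0]}
    - {"delta_pos": [0, 0, 0], "twist": [0, 0, 0]}
    - {"delta_pos": [0, 0, 0], "twist": [0, 0, 0]}
    - {"delta_pos": [0, 0, 0], "twist": [0, 0, 0]}

```text
clock: 8.35
tcp_pos: [0.5953, 0.0149, 0.0868]
tool_rot: [3.066, 0.685, 0.0]
force: [0.1, 0.1, 3.4]
finger_gap: 0.007
finger_force: 1.4
```

>>> send_rows:
  targets:
    - {"delta_pos": [0, 0, 0], "twist": [0, 0, 0]}

```text
clock: 8.48
tcp_pos: [0.5953, 0.0149, 0.0867]
tool_rot: [3.066, 0.685, 0.0]
force: [0.2, -0.6, 3.3]
finger_gap: 0.008
finger_force: 1.4
```

>>> send_rows:
  targets:
    - {"delta_pos": [0, 0, -0.5], "twist": [0, 0, 0]}
    - {"delta_pos": [0, 0, -1], "twist": [0, 0, 0]}
    - {"delta_pos": [0, 0, -1], "twist": [0, 0, 0]}
    - {"delta_pos": [0, 0, -2], "twist": [0, 0, 0]}
    - {"delta_pos": [0, 0, -0.5], "twist": [0, 0, 0]}
    - {"delta_pos": [0, 0, 0], "twist": [0, 0, 0]}

```text
clock: 9.22
tcp_pos: [0.5955, 0.0149, 0.1372]
tool_rot: [3.066, 0.685, 0.001]
force: [-0.3, 0.7, 0.4]
finger_gap: 0.008
finger_force: 0.0
```

```bash
python3 -c "
from h import *
to('R',.105)"
```

```text
R clock 9.225 pos [0.5955 0.0149 0.1372] delta cm [-10.33  27.32   3.23] F [-0.26  0.74  0.36] gap 0.008
```

>>> send_rows:
  targets:
    - {"delta_pos": [-0.6, 1.5, 0], "twist": [0, 0, 0]}
    - {"delta_pos": [-1.5, 4, 0], "twist": [0, 0, 0]}
    - {"delta_pos": [-1.7, 4.4, 0], "twist": [0, 0, 0]}
    - {"delta_pos": [-1.7, 4.4, 0], "twist": [0, 0, 0]}
    - {"delta_pos": [-1.7, 4.4, 0], "twist": [0, 0, 0]}
    - {"delta_pos": [-1.5, 4, 0], "twist": [0, 0, 0]}
    - {"delta_pos": [-1.2, 3.2, 0], "twist": [0, 0, 0]}
    - {"delta_pos": [-0.4, 1.4, 1], "twist": [0, 0, 0]}
    - {"delta_pos": [0, 0, 1.5], "twist": [0, 0, 0]}
    - {"delta_pos": [0, 0, 0.7], "twist": [0, 0, 0]}
    - {"delta_pos": [0, 0, 0], "twist": [0, 0, 0]}
    - {"delta_pos": [0, 0, 0], "twist": [0, 0, 0]}
    - {"delta_pos": [0, 0, 0], "twist": [0, 0, 0]}

```text
clock: 10.85
tcp_pos: [0.6186, -0.2758, 0.1053]
tool_rot: [3.065, 0.686, 0.001]
force: [-0.3, 0.5, -0.4]
finger_gap: 0.001
finger_force: 0.0
```

>>> send_rows:
  targets:
    - {"delta_pos": [0, 0, 0.4], "twist": [0, 0, 0]}
    - {"delta_pos": [0, 0, 0.4], "twist": [0, 0, 0]}
    - {"delta_pos": [0, 0, 0.4], "twist": [0, 0, 0]}
    - {"delta_pos": [0, 0, 0.3], "twist": [0, 0, 0]}
    - {"delta_pos": [0, 0, 0.3], "twist": [0, 0, 0]}
    - {"delta_pos": [0, 0, 0], "twist": [0, 0, 0]}
    - {"delta_pos": [0, 0, 0], "twist": [0, 0, 0]}
    - {"delta_pos": [0, 0, 0], "twist": [0, 0, 0]}

```text
clock: 11.85
tcp_pos: [0.6184, -0.276, 0.0868]
tool_rot: [3.066, 0.685, 0.0]
force: [-0.8, 0.9, 4.3]
finger_gap: 0.007
finger_force: 2.5
```

>>> send_rows:
  targets:
    - {"delta_pos": [0, 0, 0], "twist": [0, 0, 0]}

```text
clock: 11.98
tcp_pos: [0.6184, -0.276, 0.0868]
tool_rot: [3.066, 0.685, 0.0]
force: [-1.0, 1.3, 4.8]
finger_gap: 0.006
finger_force: 2.5
```

>>> send_rows:
  targets:
    - {"delta_pos": [0, 0, 0], "twist": [0, 0, 0]}

```text
clock: 12.1
tcp_pos: [0.6184, -0.276, 0.0867]
tool_rot: [3.066, 0.685, 0.0]
force: [-1.3, 0.5, 4.7]
finger_gap: 0.004
finger_force: 2.5
```

>>> send_rows:
  targets:
    - {"delta_pos": [0, 0, 0], "twist": [0, 0, 0]}

```text
clock: 12.22
tcp_pos: [0.6183, -0.276, 0.0867]
tool_rot: [-3.066, -0.685, -0.0]
force: [0.3, 1.5, 4.4]
finger_gap: 0.004
finger_force: 2.5
```

>>> send_rows:
  targets:
    - {"delta_pos": [0, 0, -0.5], "twist": [0, 0, 0]}
    - {"delta_pos": [0, 0, -1], "twist": [0, 0, 0]}
    - {"delta_pos": [0, 0, -1], "twist": [0, 0, 0]}
    - {"delta_pos": [0, 0, -2], "twist": [0, 0, 0]}
    - {"delta_pos": [0, 0, -0.5], "twist": [0, 0, 0]}
    - {"delta_pos": [0, 0, 0], "twist": [0, 0, 0]}

```text
clock: 12.98
tcp_pos: [0.6185, -0.2761, 0.1372]
tool_rot: [3.065, 0.685, 0.001]
force: [-0.7, -0.3, 0.2]
finger_gap: 0.002
finger_force: 0.0
```

```bash
python3 -c "
from h import *
to('TM',.105); to('M',.105)"
```

```text
TM clock 12.975 pos [ 0.6185 -0.2761  0.1372] delta cm [  2.83 -29.85   3.21] F [-0.69 -0.31  0.21] gap 0.002
M clock 12.975 pos [ 0.6185 -0.2761  0.1372] delta cm [ 10.3  -27.27   3.21] F [-0.69 -0.31  0.21] gap 0.002
```

Force at about 10 mm: left 8.3 N, middle 3.3 N, right 4.6 N. The finger force agrees (4.0, 1.4 and 2.5 N), so the middle mount is softest. I'll press its tag.

>>> send_rows:
  targets:
    - {"delta_pos": [0.1, -1.5, 0], "twist": [0, 0, 0]}
    - {"delta_pos": [0.4, -4, 0], "twist": [0, 0, 0]}
    - {"delta_pos": [0.4, -4.4, 0], "twist": [0, 0, 0]}
    - {"delta_pos": [0.4, -4.4, 0], "twist": [0, 0, 0]}
    - {"delta_pos": [0.4, -4.4, 0], "twist": [0, 0, 0]}
    - {"delta_pos": [0.4, -4.4, 0], "twist": [0, 0, 0]}
    - {"delta_pos": [0.4, -4, 0], "twist": [0, 0, 0]}
    - {"delta_pos": [0.3, -2.3, 0], "twist": [0, 0, 0]}
    - {"delta_pos": [0, -0.4, 0.5], "twist": [0, 0, 0]}
    - {"delta_pos": [0, 0, 1.5], "twist": [0, 0, 0]}
    - {"delta_pos": [0, 0, 1.2], "twist": [0, 0, 0]}
    - {"delta_pos": [0, 0, 0], "twist": [0, 0, 0]}
    - {"delta_pos": [0, 0, 0], "twist": [0, 0, 0]}

```text
clock: 14.6
tcp_pos: [0.517, 0.0051, 0.1046]
tool_rot: [-3.066, -0.684, 0.0]
force: [0.3, -0.9, 0.6]
finger_gap: 0.006
finger_force: 0.0
```

```bash
python3 -c "
from h import *
to('TM',.073)"
```

```text
TM clock 14.6 pos [0.517  0.0051 0.1046] delta cm [ 0.04 -0.08  3.16] F [ 0.28 -0.85  0.56] gap 0.006
```

>>> send_rows:
  targets:
    - {"delta_pos": [0, 0, 0.5], "twist": [0, 0, 0]}
    - {"delta_pos": [0, 0, 0.5], "twist": [0, 0, 0]}
    - {"delta_pos": [0, 0, 0.5], "twist": [0, 0, 0]}
    - {"delta_pos": [0, 0, 0.5], "twist": [0, 0, 0]}
    - {"delta_pos": [0, 0, 0.5], "twist": [0, 0, 0]}
    - {"delta_pos": [0, 0, 0.4], "twist": [0, 0, 0]}
    - {"delta_pos": [0, 0, 0.2], "twist": [0, 0, 0]}
    - {"delta_pos": [0, 0, 0], "twist": [0, 0, 0]}
    - {"delta_pos": [0, 0, 0], "twist": [0, 0, 0]}

```text
clock: 15.72
tcp_pos: [0.5168, 0.0056, 0.0736]
tool_rot: [3.066, 0.685, -0.0]
force: [1.0, 0.4, 0.1]
finger_gap: 0.003
finger_force: 0.0
```

>>> send_rows:
  targets:
    - {"delta_pos": [0, 0, 0.1], "twist": [0, 0, 0]}
    - {"delta_pos": [0, 0, 0.1], "twist": [0, 0, 0]}
    - {"delta_pos": [0, 0, 0], "twist": [0, 0, 0]}

```text
clock: 16.1
tcp_pos: [0.5171, 0.0056, 0.0731]
tool_rot: [3.066, 0.685, 0.001]
force: [-8.3, 0.2, 16.5]
finger_gap: 0.006
finger_force: 8.1
```

The force rose to 16.5 N at z = 73 mm, so the tag is at its stop. I'll retreat upward and back, then check.

>>> send_rows:
  targets:
    - {"delta_pos": [0, 0, -0.5], "twist": [0, 0, 0]}
    - {"delta_pos": [0, 0, -1.5], "twist": [0, 0, 0]}
    - {"delta_pos": [0, 0, -3], "twist": [0, 0, 0]}
    - {"delta_pos": [0, 0, -4], "twist": [0, 0, 0]}
    - {"delta_pos": [0, 0, -4], "twist": [0, 0, 0]}
    - {"delta_pos": [0, 0, -3], "twist": [0, 0, 0]}
    - {"delta_pos": [-1.5, 0, -1], "twist": [0, 0, 0]}
    - {"delta_pos": [-3, 1, 0], "twist": [0, 0, 0]}
    - {"delta_pos": [-2, 1, 0], "twist": [0, 0, 0]}
    - {"delta_pos": [0, 0, 0], "twist": [0, 0, 0]}
    - {"delta_pos": [0, 0, 0], "twist": [0, 0, 0]}

```text
clock: 17.48
tcp_pos: [0.4663, -0.0401, 0.2413]
tool_rot: [-3.066, -0.685, 0.0]
force: [-0.0, 1.0, -0.1]
finger_gap: 0.002
finger_force: 0.0
```

```bash
python3 - <<'E'
from bench import read_camera
import cv2
c=read_camera("scene")["img"]; a=cv2.imread("pics/scene0.png")
f=lambda i:cv2.resize(i[160:330,170:370],(400,340),interpolation=cv2.INTER_CUBIC)
cv2.imwrite("pics/after.png",cv2.hconcat([f(a),f(c[:,:,::-1].copy())]))
E
```

```text
(no output)
```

View pics/after.png

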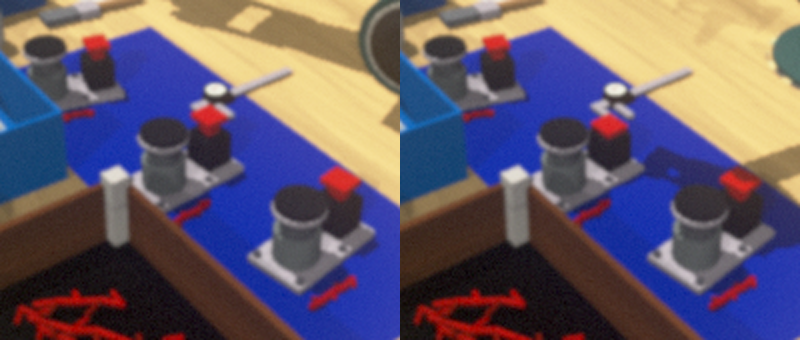

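The before and after crops show the middle tag sunk onto its post (near 610,128). The other two tags, all the pads, the coral and the caliper are unchanged.

```bash
python3 -c "
from bench import r
print(r.job_done())"
```

```text
the job is handed in; nothing more can be done
None
```

I pressed the pads in order from left to right (about 8.3, 3.3 and 4.6 N at 10 mm), found the middle mount softest, pushed its red tag fully down with the other two left up, and handed the job in.

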